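# Ready the magnifier and hold the incubator's sprung lid

## Task

A colleague is about to read the culture plates: first swing the bench magnifier away from the incubator until its lens is centred over the round reading stage, and leave it there. Then lift the incubator's sprung lid by its bar until it is just past its balance point, without letting it spring on towards its stop, and ease it back to hold it still just below the balance point (no more than about fifteen degrees below), where it would drop shut if you let go. Finish while still holding the lid there with the gripper; do not shift the other things on the bench.

Things in the scene. Friction and masses are not known exactly. Their poses are not given: they have to be found in the camera images.
- incubator: white plate incubator fixed to the bench, an open-topped box 200 mm deep (its own x), 260 wide (its y), 90 high, closed by a 25 mm thick lid with a clear window. Origin: centre of the underside; its front (control panel, lid bar) faces its own -x, roughly towards the robot. Its yaw varies.
- lid_hinge (a point): middle of the lid's hinge line, on the back upper edge of the incubator box, 90 mm above the bench, 100 mm behind the incubator's centre. Fixed; the hinge line runs along the incubator's y.
- lid_handle (a point): middle of the lid's grip bar: round steel bar, 12 mm diameter, 100 long, parallel to the hinge line, on brackets 55 mm either side of the middle; 30 mm ahead of the lid's front edge, 18 above its top. Lid shut: 133 mm above the bench, 230 in front of the hinge line, 43 above it. Free all round between the brackets; pinched from above it turns in the fingers as the lid swings.
- lid (a joint): opening of the lid, rad: 0 shut, grows as the front rises, stop at 1.5. A hinge spring carries part of its 1.2 kg: balance point at 0.96 rad (55 degrees). Below it the lid drops shut by itself, above it it swings on open, slowly at first (damping 0.3 N m s/rad). Lifting at the bar takes about 2.7 N when shut, falling to none at balance; about 1 N when 0.2 rad off balance.
- boom_pivot (a point): top of the magnifier's fixed post, on the vertical pivot axis, 190 mm above the bench. The post (22 mm diameter) stands on a fixed round foot 110 mm across.
- lens (a point): centre of the magnifier's round lens in its white ring (120 mm across, 14 mm thick), at the end of the boom, 200 mm from the pivot axis, 190 mm above the bench. The boom swings level about the post.
- boom_grip (a point): the black upright grip post on top of the boom, between post and lens: cylinder 18 mm in diameter, 125 mm from the pivot axis; this point is 224 mm above the bench, 20 mm below the top of the grip (244 mm) and 27 mm above the boom's flat top (197 mm).
- boom (a joint): swing of the magnifier, rad, growing anticlockwise seen from above, range -1.2 to 1.8. It starts turned towards the incubator (0.9 to 1.5); the stage is at about -0.35 to 0.35, so it must turn clockwise. The pivot is stiff (0.4 N m of friction, about 3 N at the grip) and stays where it is left.
- stage: low round black stage with a white disc on top, 100 mm across, 18 mm high, fixed to the bench, on the robot's side of the magnifier post, 190 to 209 mm from the pivot axis. Origin: centre of the underside.
- dropper: loose amber dropper bottle with black top, 58 mm across, 100 high, behind and between incubator and magnifier; leave it alone. Origin: centre of the underside.
- dish: loose culture dish, 90 mm across, 23 high, in front between incubator and stage; leave it alone. Origin: centre of the underside.
- marker: loose marker pen, 130 mm long, 12 thick, lying in front of the incubator to the robot's right; leave it alone. Origin: middle of its underside.
- pipette: loose grey pipette, 250 mm long, lying to the right of the incubator; leave it alone. Origin: underside near its middle.
- beaker: loose empty glass beaker, 76 mm across, 100 high, beyond the magnifier; leave it alone. Origin: centre of the underside.
There are look-alikes about, which are no part of the job. Leave any blue or purple look-alike of the stage alone.

How it is judged:
On the way, in this order (a step that is already met when the one before it is completed fails the run):
1. the lens stands still, let go, over the middle of the stage (within 30 mm) while the lid is still shut (horizontal distance between lens and stage below 0.03 m and velocity of joint boom between -0.05 and 0.05 rad/s and contact force between each of the arm, the fingers and boom below 0.05 N and value of joint lid below 0.08 rad), for 0.2 s.
2. the lid is raised past its balance point (above 0.99 rad) (value of joint lid above 0.99 rad), for 0.05 s.
At the end, for the whole second after the job is handed in: the gripper's fingers hold the lid still between 0.66 and 0.93 rad (balance point 0.96), after it has been past 0.99 rad; the lens is still within 30 mm (level distance) of the middle of the stage and not touched (value of joint lid between 0.66 and 0.93 rad and velocity of joint lid between -0.05 and 0.05 rad/s and contact force between the fingers and lid above 0.2 N and horizontal distance between lens and stage below 0.03 m and contact force between each of the arm, the fingers and boom below 0.05 N); the arm keeps its last pose, push and grip.
It fails at once if the lid springs on towards its stop (beyond 1.35 rad) (value of joint lid above 1.35 rad).
It fails at once if a loose thing on the bench is shifted by more than 30 mm (distance of any of dropper, dish, marker, pipette, beaker from where it was at the start of the episode above 0.03 m).
It also fails if it takes over 51 s, if anything falls off the work surface, if the arm or the gripper's body presses on something with over 40 N, if the wrist force passes 120 N, or if a joint passes its speed limit or range.

## Robot

A 6-joint arm with a two-finger parallel gripper is mounted at the origin on the work surface. World frame = base frame: x ahead of the robot, y to its left, z up, the work surface at z = 0. Lengths are in m, angles in rad, forces in N, time in s.
With the tool pointing down it reaches from about 0.275 to 0.75 m from the base axis. Payload 10.2 kg.
Tool frame: the origin (TCP) lies midway between the tips of the shut fingers; the grasp point (between the pads) lies 19 mm behind it; z points along the fingers, y is the line along which they close (so a half turn about z gives the same grasp; the last joint's range is limited). The gripper opens to 88 mm and grips with 3 to 60 N. Pads are 18 mm wide; open, the fingers measure 123 mm over their backs; the gripper's body (75 mm by 187 mm) begins 45 mm behind the grasp point.
Start: joints at [1.013, 0.313, 1.498, -0, 1.331, -0.223], TCP at [0.173, 0.496, 0.239] pointing down, gripper open.
Joint ranges: [-2.94, 2.94], [-0.97, 2.17], [0.19, 2.56], [-1.23, 4.37], [0.02, 3.11], [-2.88, 2.88]. Speed limits (rad/s): [2.39, 2.39, 3.01, 3.14, 3.14, 3.14].

## Interface

Orientations are given as a unit quaternion [w, x, y, z].
In Python, from workcell import observe, snapshot, job_done, outline_of gives the robot as it stands.
- The arm moves only by the tool carry_out, never from a script. Its argument "steps" is a list that holds one entry, the list of rows, each a list of 7 numbers: the shift along the tool's x, y, z in fractions of the full range, 1 being 100 cm, then the turn, a rotation vector about the tool's x, y, z in fractions of the full range, 1 being 4 rad, then the opening, from 0 (shut) to 1 (fully open). A call has 1 to 20 rows; each row is the pose to reach, as a shift and turn from the pose commanded when the call began, along the tool's axes at that moment; what a row does not reach only later rows make up. A row lasts 1/12 s, in which the tool goes at most 41.7 mm and 7.16 degrees, less where a joint would pass 70% of its speed; a pose out of reach is approached as far as the arm can. Shift and turn numbers lie between -1 and 1, and a call with a number outside is refused. A call with a gripper value outside its range is refused whole. The fingers move at their own pace and stop on an object; "force" is the grip in N (left out, the last holds). Time passes only in rows, so rows that repeat a pose let the fingers close. It gives the time, the measured TCP pose, the force, the opening and the grip force at its end, in the units of the state.
- observe(): the state, without advancing time (a new reading comes with each control period).
- snapshot(name): name is "scene" or "top" or "wrist"; returns a dict with "pixels" (384x512x3 uint8, red, green, blue), "fovy" (degrees; the focal length in pixels is half the picture's height over the tangent of half this angle, whatever the lens; pixels are square), "cx", "cy" (the principal point, pixels), "view" (4x4, takes a point from world to camera coordinates). Camera axes: x right, y down, z forward; pixel columns grow to the right and rows downward; lengths in m; the calibration is good to about 2 mm. The wrist camera is an equidistant fisheye: a pixel r from the principal point sees the ray r / f radians off the axis. A picture is of the moment at which its call begins. There is no depth.
- job_done(): hands the job in; it is judged then, once.
Trained networks look in a picture, given as the dict that the camera call returned (one of the last four; its "shot" number tells which), for a name from the list of things; names that differ only in an ending like _2 or _b are one class to them, and where a whole thing is asked for, a point or a joint stands for the part that bears it (a point fixed in the world has none). Each returns a list of dicts, best first, with "score" (0 to 1); they miss things now and then, are a little off and sometimes report something else, mostly with a low value. They report only what shows in the picture. A call takes as long as a camera call. They do not tell look-alikes from the thing itself.
- outline_of(picture, label): "mask" (384x512 bool, what is visible of it) and "bbox" ([left, top, right, bottom] in pixels, round what is visible of it).
The state is a dict: "clock": time; "joints": joint angles; "qvel": joint speeds; "joint_efforts": joint torques, N m; "eef_pos": TCP position; "eef_rot": TCP orientation; "contact_force": force on the tool from outside, world axes, zero at the start; "ft_torque": the same for the moment, N m; "finger_gap": opening from 0.0 (shut) to 1.0 (fully open); "finger_force": force on a finger pad.
Only numpy, scipy, OpenCV 4.12 (cv2) and the standard library are available. Lean on these libraries where they do the work, as an engineer would, in place of code of your own. Each camera call takes 0.05 s, during which the arm holds its last target. There are 200 camera calls.

## Working session

There is one attempt and no reset: what is moved stays moved. The work goes in short steps, Python scripts to look and compute and a tool call to move; the robot and the scene stay as the last step left them, time stands still between calls to the robot, and variables do not carry over. Pictures are saved under pics/ and viewed, at most 10 in all, crops included, and the job is handed in when it is done.

Besides the shell and the picture viewer there is one more tool, called as name([rows], argument=value, ...), one row to a line, values as JSON. carry_out: Moves the arm, as the interface text tells. Its arguments: {"type":"object","properties":{"steps":{"type":"array","items":{"type":"array","items":{"type":"array","items":{"type":"number"}}}},"force":{"type":"number"}},"required":["steps"]}

```bash
mkdir -p pics; ls
cat > h.py <<'E'
import numpy as np, cv2
from workcell import observe, snapshot, job_done, outline_of
def ray(s,u,v):
    f=s["pixels"].shape[0]/2/np.tan(np.radians(s["fovy"])/2)
    V=np.array(s["view"]);R=V[:3,:3];t=V[:3,3]
    d=R.T@np.array([(u-s["cx"])/f,(v-s["cy"])/f,1]);return -R.T@t,d
def at_z(s,u,v,z):
    o,d=ray(s,u,v);return o+d*(z-o[2])/d[2]
def proj(s,p):
    f=s["pixels"].shape[0]/2/np.tan(np.radians(s["fovy"])/2)
    V=np.array(s["view"]);c=V[:3,:3]@np.array(p)+V[:3,3];return np.array([s["cx"]+f*c[0]/c[2],s["cy"]+f*c[1]/c[2]])
def save(s,n): cv2.imwrite("pics/"+n+".png",s["pixels"][:,:,::-1])
E
python3 - <<'E'
from h import *
a=snapshot("top");save(a,"top0")
for n in ["incubator","lid","lid_handle","boom","lens","boom_grip","stage","dropper","dish","marker","pipette","beaker"]:
    try: r=outline_of(a,n)
    except Exception as e: print(n,e);continue
    for d in r[:3]:
        m=d["mask"];v,u=np.nonzero(m)
        print("top",n,round(d["score"],2),d["bbox"],u.mean().round(1),v.mean().round(1),m.sum(),at_z(a,u.mean(),v.mean(),0).round(3))
b=snapshot("scene");save(b,"scene0")
for n in ["incubator","lid","boom","lens","stage"]:
    for d in outline_of(b,n)[:3]: print("scene",n,round(d["score"],2),d["bbox"])
for s in(a,b): print(s["fovy"],s["cx"],s["cy"],np.array(s["view"]).round(3).tolist())
cv2.imwrite("pics/both.png",cv2.resize(np.hstack([a["pixels"],b["pixels"]])[:,:,::-1],(800,300)))
print(observe())
E
```

```text
pics
top incubator 0.67 [260.9, 128.3, 350.2, 199.8] 304.3 163.7 4642 [ 0.61 -0.21  0.  ]
top lid 0.97 [266.5, 129.5, 347.5, 202.9] 305.5 162.5 4193 [ 0.614 -0.215  0.   ]
top lid 0.56 [144.7, 156.1, 229.5, 193.5] 200.3 171.1 1353 [0.588 0.19  0.   ]
top lid_handle 0.59 [267.0, 127.4, 349.4, 203.7] 305.2 163.0 4350 [ 0.612 -0.214  0.   ]
top lid_handle 0.56 [148.0, 155.9, 228.0, 191.1] 190.6 171.7 1820 [0.586 0.227 0.   ]
top boom 0.95 [148.7, 154.6, 228.1, 191.8] 202.1 172.1 1231 [0.584 0.183 0.   ]
top lens 0.75 [145.9, 155.3, 230.0, 192.6] 200.5 171.3 1402 [0.587 0.189 0.   ]
top boom_grip 0.68 [148.3, 154.7, 232.1, 193.7] 201.0 171.7 1319 [0.585 0.187 0.   ]
top boom_grip 0.33 [148.2, 154.3, 229.0, 190.3] 190.8 171.9 1824 [0.586 0.226 0.   ]
top stage 0.96 [187.5, 198.9, 210.4, 227.6] 197.7 213.7 585 [0.425 0.2   0.   ]
top stage 0.84 [148.8, 208.0, 174.5, 236.3] 161.4 222.1 546 [0.396 0.336 0.   ]
top stage 0.78 [148.3, 251.8, 169.0, 279.3] 157.3 266.6 607 [0.232 0.349 0.   ]
top dropper 0.66 [209.6, 120.8, 225.3, 132.1] 220.2 127.4 200 [0.76  0.113 0.   ]
top marker 0.42 [340.6
[... 891 characters left out ...]
0]]
{'clock': 0.95, 'joints': array([ 1.01259788e+00,  3.12900405e-01,  1.49767309e+00, -2.69842190e-05,
        1.33104873e+00, -2.23392518e-01]), 'qvel': array([0.00119983, 0.00017585, 0.0003565 , 0.00112063, 0.00020865,
       0.00123995]), 'joint_efforts': array([ 1.95033340e-04, -4.02138698e+01, -2.52397817e+01,  6.93387701e-02,
        3.21132224e-02,  4.53979203e-05]), 'eef_pos': array([0.17252312, 0.49584633, 0.23873011]), 'eef_rot': array([ 6.48533139e-06,  1.66619024e-01,  9.86021349e-01, -1.86645649e-05]), 'contact_force': array([0.04478243, 0.61433517, 0.50090296]), 'ft_torque': array([-0.04407192, -0.00620147, -0.00767205]), 'finger_force': 0.0, 'finger_gap': 0.9964179748108375}
```

View pics/top0.png

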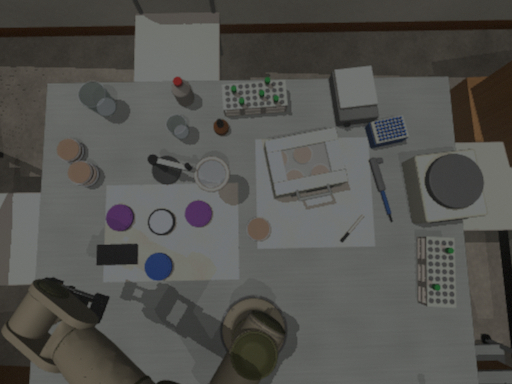

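View pics/scene0.png

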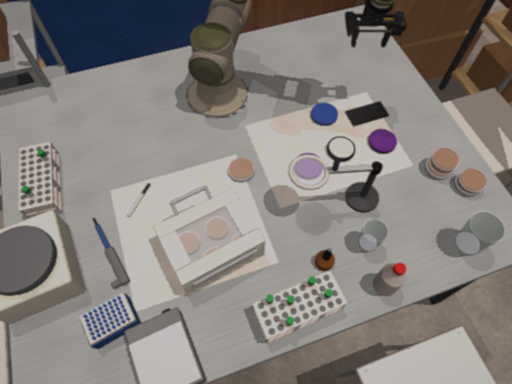

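The stage candidates in the top view are the purple discs at (199,213) and (120,217), the blue disc at (158,266), and the black-rimmed white disc at (161,222). Only the last fits "black with a white disc". I'll confirm it in an enlarged crop.

Run:
```python
from h import *
a=cv2.imread("pics/top0.png")
c=cv2.resize(a[140:245,135:245],(550,525),interpolation=cv2.INTER_CUBIC);cv2.imwrite("pics/cropA.png",c)
b=cv2.imread("pics/top0.png")
c=cv2.resize(b[115:220,255:365],(550,525),interpolation=cv2.INTER_CUBIC);cv2.imwrite("pics/cropB.png",c)
```

```text
(no output)
```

View pics/cropA.png

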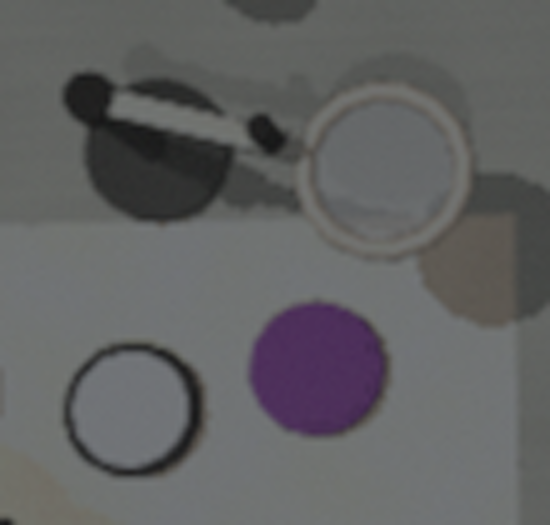

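View pics/cropB.png

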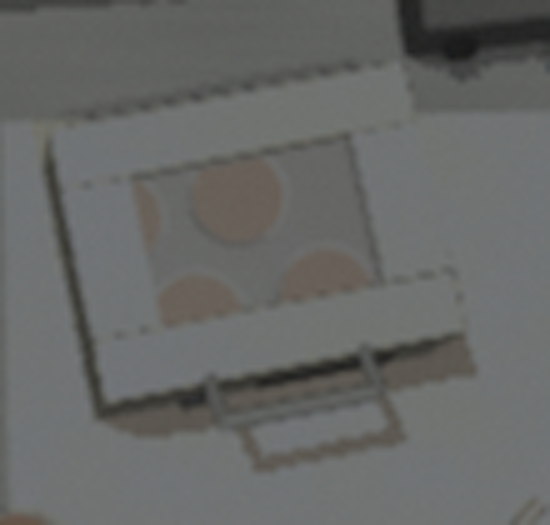

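Crop A shows that the black-rimmed stage is at top pixel (161.8,222), with the purple disc beside it as the decoy. The lens ring is at (212,174), the post top at (152.6,159.6) and the grip at (188,165.5). Crop B shows the bar running from (299.4,199.4) to (331.4,193.8).

Run:
```python
from h import *
a=snapshot("top");b=snapshot("scene")
P=lambda x,y,z:at_z(a,135+x/5,140+y/5,z)
st=P(134,410,.018);le=P(385,170,.195);pv=P(88,98,.2);ft=P(160,150,.01);gr=P(260,125,.244)
for n,p in zip("stage lens pivot foot grip".split(),(st,le,pv,ft,gr)): print(n,p.round(4),"scene px",proj(b,p).round(1))
for pv_ in(pv,ft):
  d=(le-pv_)[:2];e=(st-pv_)[:2];g=(gr-pv_)[:2]
  print(np.linalg.norm(d),np.linalg.norm(e),np.linalg.norm(g),[np.arctan2(q[1],q[0]) for q in(d,e,g)])
Q=lambda x,y,z:at_z(a,255+x/5,115+y/5,z)
l=Q(222,422,.133);r=Q(382,394,.133);print("bar",l,r,np.linalg.norm(l-r),(l+r)/2, "scene",proj(b,l),proj(b,r))
c=[Q(x,y,.115) for x,y in((48,135),(403,62),(462,335),(103,410))];print(np.round(c,3),np.mean(c,0),[np.linalg.norm(c[i]-c[i-1]) for i in range(4)])
# axes
y=(l-r)[:2]/np.linalg.norm((l-r)[:2]);yc=(c[0]-c[1]+c[3]-c[2])[:2];yc/=np.linalg.norm(yc)
print("yaw bar",np.arctan2(-y[0],y[1]),"yaw lid",np.arctan2(-yc[0],yc[1]))
cv2.imwrite("pics/cropC.png",cv2.resize(b["pixels"][130:300,140:400,::-1],(780,510),interpolation=cv2.INTER_CUBIC))
```

```text
stage [0.3952 0.33   0.018 ] scene px [339.6 147.4]
lens [0.5404 0.1235 0.195 ] scene px [307.3 170.6]
pivot [0.5909 0.317  0.2   ] scene px [375.6 164.9]
foot [0.5926 0.3154 0.01  ] scene px [360.7 196.4]
grip [0.5616 0.1964 0.244 ] scene px [336.3 160.2]
0.19998448660722362 0.19609921811409498 0.12413390875094454 [np.float64(-1.8262158316352604), np.float64(3.0754191224832583), np.float64(-1.8089965146117661)]
0.19881351005613832 0.19794938824299593 0.12293340076118366 [np.float64(-1.83679875374326), np.float64(3.067554385600608), np.float64(-1.8259440838156464)]
bar [ 0.45788327 -0.16802294  0.133     ] [ 0.47510526 -0.2785804   0.133     ] 0.11189078425012282 [ 0.46649426 -0.22330167  0.133     ] scene [204.39944739 186.78378244] [169.49350878 202.53356583]
[[ 0.667 -0.054  0.115]
 [ 0.716 -0.31   0.115]
 [ 0.518 -0.341  0.115]
 [ 0.47  -0.088  0.115]] [ 0.59250434 -0.19821192  0.115     ] [np.float64(0.19991784283090974), np.float64(0.259709281547543), np.float64(0.20055263267778545), np.float64(0.25727515961117703)]
yaw bar 0.1545321327944304 yaw lid 0.18894566275948455
```

View pics/cropC.png

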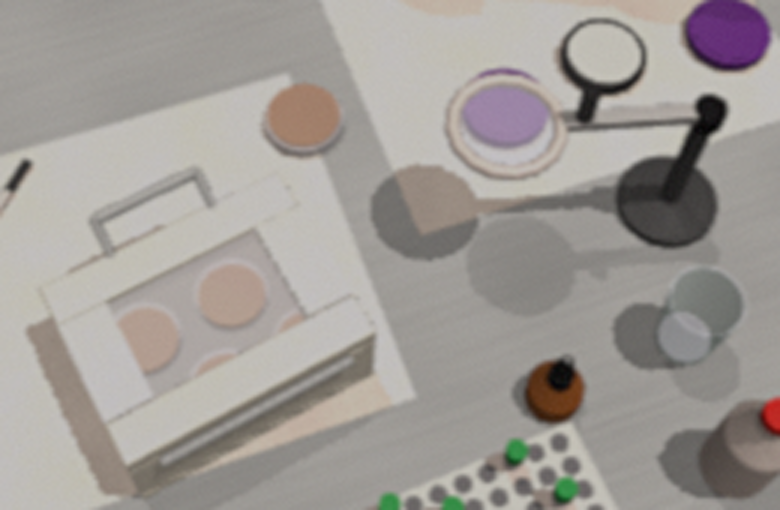

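Units first: shifts go in shares of 100 cm and turns go in shares of 4 rad. So -46.5 cm / 100 = -0.465, -15.7 cm / 100 = -0.157, -0.07 rad / 4 = -0.0175.

carry_out([
  [[0, 0, -0.05, 0, 0, 0, 1], [-0.465, -0.157, -0.05, 0, 0, -0.0175, 1], [-0.465, -0.157, -0.05, 0, 0, -0.0175, 1], [-0.465, -0.157, -0.05, 0, 0, -0.0175, 1], [-0.465, -0.157, -0.05, 0, 0, -0.0175, 1], [-0.465, -0.157, -0.05, 0, 0, -0.0175, 1], [-0.465, -0.157, -0.05, 0, 0, -0.0175, 1], [-0.465, -0.157, -0.05, 0, 0, -0.0175, 1], [-0.465, -0.157, -0.05, 0, 0, -0.0175, 1], [-0.465, -0.157, -0.05, 0, 0, -0.0175, 1], [-0.465, -0.157, -0.05, 0, 0, -0.0175, 1], [-0.465, -0.157, -0.05, 0, 0, -0.0175, 1], [-0.465, -0.157, -0.05, 0, 0, -0.0175, 1], [-0.465, -0.157, -0.05, 0, 0, -0.0175, 1], [-0.465, -0.157, -0.05, 0, 0, -0.0175, 1], [-0.465, -0.157, -0.05, 0, 0, -0.0175, 1]],
], force=20)

```text
clock: 2.38
eef_pos: [0.5597, 0.1952, 0.2886]
eef_rot: [-0.0, 0.132, 0.991, 0.0]
contact_force: [-0.4, 0.1, 0.2]
finger_gap: 1.003
finger_force: 0.0
```

```bash
cat >> h.py <<'E'
from scipy.spatial.transform import Rotation as Ro
def pose():
    o=observe();q=o["eef_rot"];return o,o["eef_pos"],Ro.from_quat([q[1],q[2],q[3],q[0]])
def rel(p,R,tp,TR):
    return np.r_[R.inv().apply(np.array(tp)-p)*100,(R.inv()*TR).as_rotvec()].round(3)
def down(psi): # tool z down, tool y at world angle psi
    y=np.array([np.cos(psi),np.sin(psi),0]);z=np.array([0,0,-1.]);return Ro.from_matrix(np.c_[np.cross(y,z),y,z])
E
python3 - <<'E'
from h import *
o,p,R=pose();y=R.apply([0,1,0]);print(o["clock"],p.round(4),"psi",np.arctan2(y[1],y[0]),o["joints"].round(2),o["contact_force"].round(2))
w=snapshot("wrist");save(w,"w0")
f=192/np.tan(np.radians(w["fovy"])/2)
def pj(q):
    c=np.array(w["view"])@np.r_[q,1];c=c[:3];t=np.arctan2(np.hypot(c[0],c[1]),c[2]);a=np.arctan2(c[1],c[0]);return np.array([w["cx"]+f*t*np.cos(a),w["cy"]+f*t*np.sin(a)]).round(1)
im=w["pixels"][:,:,::-1].copy()
for q in((.5600,.195,.244),(.5405,.123,.197),(.5918,.316,.19)):
    u=pj(q);print(u);cv2.circle(im,tuple(int(k) for k in u),4,(0,0,255),1)
cv2.imwrite("pics/w1.png",im)
E
```

```text
2.3833 [0.5597 0.1952 0.2886] psi 1.306215580731539 [ 0.14  0.44  1.19  0.    1.51 -1.17] [-0.43  0.07  0.25]
[254.5 219.6]
[167.9 198.4]
[389.7 195.1]
```

View pics/w1.png

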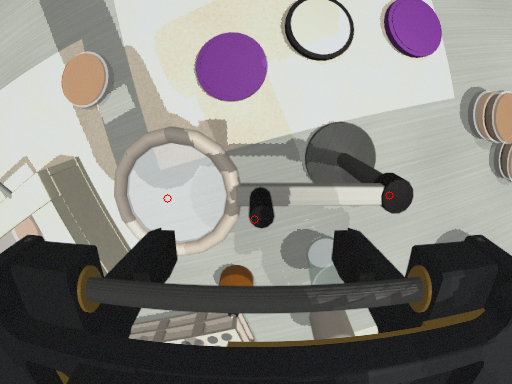

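The wrist view shows the grip top at (262,215), between the open fingers, about 3-5 mm nearer the pivot than I calculated. I'll shift slightly, descend and close.

carry_out([
  [[0, 0.003, 0.03, 0, 0, 0, 1], [0, 0.003, 0.06, 0, 0, 0, 1], [0, 0.003, 0.082, 0, 0, 0, 1], [0, 0.003, 0.082, 0, 0, 0, 1], [0, 0.003, 0.082, 0, 0, 0, 0], [0, 0.003, 0.082, 0, 0, 0, 0], [0, 0.003, 0.082, 0, 0, 0, 0], [0, 0.003, 0.082, 0, 0, 0, 0], [0, 0.003, 0.082, 0, 0, 0, 0], [0, 0.003, 0.082, 0, 0, 0, 0], [0, 0.003, 0.082, 0, 0, 0, 0], [0, 0.003, 0.082, 0, 0, 0, 0], [0, 0.003, 0.082, 0, 0, 0, 0], [0, 0.003, 0.082, 0, 0, 0, 0], [0, 0.003, 0.082, 0, 0, 0, 0]],
], force=20)

```text
clock: 3.68
eef_pos: [0.5614, 0.1997, 0.2068]
eef_rot: [0.001, 0.132, 0.991, 0.003]
contact_force: [6.5, 13.0, -4.5]
finger_gap: 0.197
finger_force: 20.2
```

Run:
```python
from h import *
o,p,R=pose();y=R.apply([0,1,0]);psi=np.arctan2(y[1],y[0]);print(o["clock"],p.round(4),psi,o["contact_force"].round(2),o["finger_gap"])
pv=np.array([.5918,.316]);g=p[:2]-pv;r=np.hypot(*g);print("r",r)
st=np.array([.3952,.33]);tot=(np.arctan2(*(st-pv)[::-1])-2*np.pi)-np.arctan2(*g[::-1]);print("tot",tot)
rad=g/r*.125
for k in range(1,16):
    d=tot*k/15; c,s=np.cos(d),np.sin(d); n=np.array([c*rad[0]-s*rad[1],s*rad[0]+c*rad[1]])
    tp=np.r_[p[:2]+n-rad,p[2]];print(rel(p,R,tp,down(psi+d)).round(2).tolist())
```

```text
3.6833 [0.5614 0.1997 0.2068] 1.3060811030604242 [ 6.49 12.96 -4.54] 0.19698378114706622
r 0.12019293821800633
tot -1.3863696558215919
[1.15, 0.04, -0.0, 0.01, 0.0, 0.09]
[2.3, 0.19, -0.0, 0.01, 0.0, 0.18]
[3.43, 0.45, -0.0, 0.01, 0.0, 0.28]
[4.52, 0.8, 0.0, 0.01, -0.0, 0.37]
[5.58, 1.26, 0.0, 0.01, -0.0, 0.46]
[6.6, 1.81, 0.0, 0.01, -0.0, 0.56]
[7.56, 2.46, 0.01, 0.01, -0.0, 0.65]
[8.45, 3.19, 0.01, 0.01, -0.0, 0.74]
[9.28, 4.0, 0.01, 0.01, -0.0, 0.83]
[10.02, 4.88, 0.02, 0.01, -0.0, 0.92]
[10.68, 5.82, 0.02, 0.01, -0.0, 1.02]
[11.26, 6.83, 0.03, 0.0, -0.0, 1.11]
[11.73, 7.88, 0.03, 0.0, -0.0, 1.2]
[12.11, 8.97, 0.04, 0.0, -0.0, 1.29]
[12.38, 10.09, 0.04, 0.0, -0.0, 1.39]
```

In the tool's units: 12.38 cm / 100 = 0.1238, 12.11 cm / 100 = 0.1211, 1.39 rad / 4 = 0.3475.

carry_out([
  [[0.0115, 0.0025, 0, 0, 0, 0.0225, 0], [0.023, 0.004, 0, 0, 0, 0.045, 0], [0.0343, 0.0065, 0, 0, 0, 0.07, 0], [0.0452, 0.01, 0, 0, 0, 0.0925, 0], [0.0558, 0.0145, 0, 0, 0, 0.115, 0], [0.066, 0.02, 0, 0, 0, 0.14, 0], [0.0756, 0.0265, 0, 0, 0, 0.1625, 0], [0.0845, 0.034, 0, 0, 0, 0.185, 0], [0.0928, 0.042, 0, 0, 0, 0.2075, 0], [0.1002, 0.051, 0, 0, 0, 0.23, 0], [0.1068, 0.06, 0, 0, 0, 0.255, 0], [0.1126, 0.0705, 0, 0, 0, 0.2775, 0], [0.1173, 0.081, 0, 0, 0, 0.3, 0], [0.1211, 0.092, 0, 0, 0, 0.3225, 0], [0.1238, 0.103, 0, 0, 0, 0.3475, 0], [0.1238, 0.103, 0, 0, 0, 0.3475, 0], [0.1238, 0.103, 0, 0, 0, 0.3475, 0]],
])

```text
clock: 5.1
eef_pos: [0.4689, 0.3301, 0.2067]
eef_rot: [0.0, 0.736, 0.677, 0.001]
contact_force: [3.9, 2.1, -1.8]
finger_gap: 0.2
finger_force: 20.0
```

Run:
```python
from h import *
o,p,R=pose();print(o["clock"],p.round(4),o["contact_force"].round(2),o["finger_gap"],o["joints"].round(2))
a=snapshot("top");b=snapshot("scene")
x=np.hstack([cv2.resize(a["pixels"][130:260,125:255],(390,390),interpolation=3),cv2.resize(b["pixels"][80:210,270:400],(390,390),interpolation=3)])
cv2.imwrite("pics/p2.png",x[:,:,::-1])
```

```text
5.1 [0.4689 0.3301 0.2067] [ 3.93  2.08 -1.76] 0.20045407549461974 [0.41 0.44 1.4  0.   1.3  0.49]
```

View pics/p2.png

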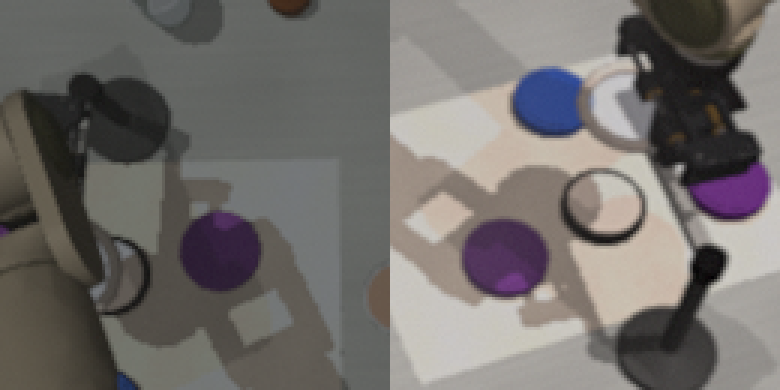

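In the tool's units: -8.5 cm / 100 = -0.085, -6 cm / 100 = -0.06.

carry_out([
  [[0, 0, 0, 0, 0, 0, 0.5], [0, 0, 0, 0, 0, 0, 0.5], [0, 0, 0, 0, 0, 0, 0.5], [0, 0, 0, 0, 0, 0, 0.5], [0, 0, -0.03, 0, 0, 0, 0.5], [0, 0, -0.06, 0, 0, 0, 0.5], [0, 0, -0.085, 0, 0, 0, 0.5]],
])

```text
clock: 5.78
eef_pos: [0.4683, 0.3294, 0.2936]
eef_rot: [0.0, 0.736, 0.677, 0.0]
contact_force: [-0.2, 0.3, 1.2]
finger_gap: 0.497
finger_force: 0.0
```

In the tool's units: -54.8 cm / 100 = -0.548, 4.2 cm / 100 = 0.042, -0.27 rad / 4 = -0.0675.

carry_out([
  [[-0.548, 0.042, 0, 0, 0, -0.0675, 0.35], [-0.548, 0.042, 0, 0, 0, -0.0675, 0.35], [-0.548, 0.042, 0, 0, 0, -0.0675, 0.35], [-0.548, 0.042, 0, 0, 0, -0.0675, 0.35], [-0.548, 0.042, 0, 0, 0, -0.0675, 0.35], [-0.548, 0.042, 0, 0, 0, -0.0675, 0.35], [-0.548, 0.042, 0, 0, 0, -0.0675, 0.35], [-0.548, 0.042, 0, 0, 0, -0.0675, 0.35], [-0.548, 0.042, 0, 0, 0, -0.0675, 0.35], [-0.548, 0.042, 0, 0, 0, -0.0675, 0.35], [-0.548, 0.042, 0, 0, 0, -0.0675, 0.35], [-0.548, 0.042, 0, 0, 0, -0.0675, 0.35], [-0.548, 0.042, 0, 0, 0, -0.0675, 0.35], [-0.548, 0.042, 0, 0, 0, -0.0675, 0.35], [-0.548, 0.042, 0.04, 0, 0, -0.0675, 0.35], [-0.548, 0.042, 0.04, 0, 0, -0.0675, 0.35], [-0.548, 0.042, 0.04, 0, 0, -0.0675, 0.35]],
])

```text
clock: 7.2
eef_pos: [0.4637, -0.2192, 0.2511]
eef_rot: [-0.002, 0.638, 0.77, 0.0]
contact_force: [-0.1, 0.2, 0.6]
finger_gap: 0.35
finger_force: 0.0
```

Run:
```python
from h import *
o,p,R=pose();y=R.apply([0,1,0]);print(o["clock"],p.round(4),np.arctan2(y[1],y[0]),o["contact_force"].round(2),o["finger_gap"],o["joints"].round(2))
a=snapshot("top");w=snapshot("wrist")
f=192/np.tan(np.radians(w["fovy"])/2)
def pj(q):
    c=(np.array(w["view"])@np.r_[q,1])[:3];t=np.arctan2(np.hypot(c[0],c[1]),c[2]);g=np.arctan2(c[1],c[0]);return np.array([w["cx"]+f*t*np.cos(g),w["cy"]+f*t*np.sin(g)])
im=w["pixels"][:,:,::-1].copy()
for q in((.4579,-.168,.133),(.4751,-.2786,.133)):
    u=pj(q);print(u.round(1));cv2.circle(im,tuple(int(k) for k in u),4,(0,0,255),1)
t=cv2.resize(a["pixels"][140:250,125:235,::-1],(384,384),interpolation=3)
cv2.imwrite("pics/p3.png",cv2.resize(np.hstack([t,im]),(800,343)))
```

```text
7.2 [ 0.4637 -0.2192  0.2511] 0.18634398907427727 [-0.13  0.2   0.56] 0.34956938183066893 [-0.67  0.28  1.51  0.    1.36 -0.86]
[259.4 131.6]
[255.  245.8]
```

View pics/p3.png

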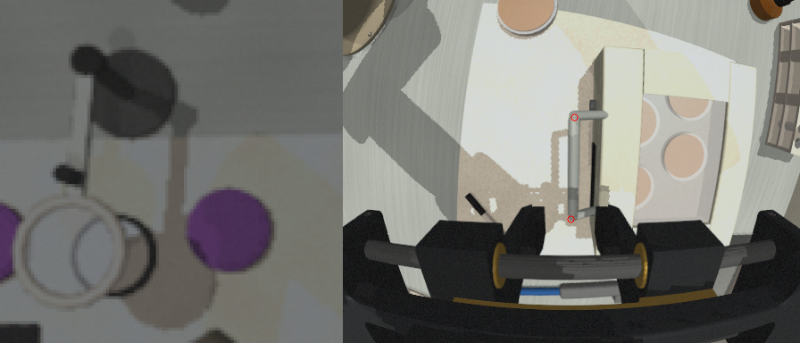

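In the left crop the lens ring centre is at about (70,250), or top pixel (147.5,220.2). Because the lens is raised, I need its level position. In the wrist view the bar lies on my predicted points.

Run:
```python
from h import *
a=snapshot("top");L=at_z(a,147.45,220.2,.195);S=at_z(a,161.8,222,.018);b=snapshot("scene")
g=cv2.cvtColor(a["pixels"],6)[195:245,125:180]
print(L,S,np.linalg.norm((L-S)[:2]),proj(b,L))
print("bar mid rel", )
o,p,R=pose()
print(rel(p,R,[.4665,-.2233,.120],down(.18)))
H=np.array([.691,-.180,.09]);x=np.array([np.cos(.18),np.sin(.18),0])
for th in(0,.2,.4,.6,.8,.9,1.0,1.05,1.1):
    q=th+np.arctan2(.043,.23);print(th,(.234*np.array([-np.cos(q),np.sin(q)])-.234*np.array([-np.cos(np.arctan2(.043,.23)),np.sin(np.arctan2(.043,.23))])).round(4)*100)
```

```text
[0.39361128 0.33114072 0.195     ] [0.3952273  0.32999722 0.018     ] 0.001979676874077741 [349.85555416 114.57264478]
bar mid rel
[-3.5300e-01  7.0000e-02  1.3353e+01  2.0000e-03  2.0000e-03  7.0000e-03]
0 [0. 0.]
0.2 [1.31 4.48]
0.4 [3.49 8.62]
0.6 [ 6.45 12.24]
0.8 [10.06 15.2 ]
0.9 [12.07 16.39]
1.0 [14.19 17.38]
1.05 [15.29 17.79]
1.1 [16.4  18.15]
```

The lens is within 2 mm of the stage centre, so I'll descend on the bar.

In the tool's units: 13.2 cm / 100 = 0.132, -0.35 cm / 100 = -0.0035.

carry_out([
  [[-0.0035, 0.001, 0.03, 0, 0, 0, 0.35], [-0.0035, 0.001, 0.065, 0, 0, 0, 0.35], [-0.0035, 0.001, 0.1, 0, 0, 0, 0.35], [-0.0035, 0.001, 0.12, 0, 0, 0, 0.35], [-0.0035, 0.001, 0.132, 0, 0, 0, 0.35], [-0.0035, 0.001, 0.132, 0, 0, 0, 0.35], [-0.0035, 0.001, 0.132, 0, 0, 0, 0], [-0.0035, 0.001, 0.132, 0, 0, 0, 0], [-0.0035, 0.001, 0.132, 0, 0, 0, 0], [-0.0035, 0.001, 0.132, 0, 0, 0, 0], [-0.0035, 0.001, 0.132, 0, 0, 0, 0], [-0.0035, 0.001, 0.132, 0, 0, 0, 0], [-0.0035, 0.001, 0.132, 0, 0, 0, 0], [-0.0035, 0.001, 0.132, 0, 0, 0, 0]],
], force=15)

```text
clock: 8.57
eef_pos: [0.4686, -0.2234, 0.1214]
eef_rot: [0.004, 0.638, 0.77, 0.002]
contact_force: [14.2, 3.3, -3.1]
finger_gap: 0.129
finger_force: 15.0
```

In the tool's units: -15.2 cm / 100 = -0.152, -11.4 cm / 100 = -0.114.

carry_out([
  [[0, 0.003, 0, 0, 0, 0, 0], [0, 0.0055, -0.011, 0, 0, 0, 0], [0, 0.009, -0.0225, 0, 0, 0, 0], [0, 0.0125, -0.034, 0, 0, 0, 0], [0, 0.016, -0.045, 0, 0, 0, 0], [0, 0.021, -0.0555, 0, 0, 0, 0], [0, 0.026, -0.066, 0, 0, 0, 0], [0, 0.032, -0.076, 0, 0, 0, 0], [0, 0.038, -0.086, 0, 0, 0, 0], [0, 0.045, -0.096, 0, 0, 0, 0], [0, 0.052, -0.105, 0, 0, 0, 0], [0, 0.0595, -0.114, 0, 0, 0, 0], [0, 0.0675, -0.1225, 0, 0, 0, 0], [0, 0.076, -0.1305, 0, 0, 0, 0], [0, 0.085, -0.138, 0, 0, 0, 0], [0, 0.094, -0.145, 0, 0, 0, 0], [0, 0.1035, -0.152, 0, 0, 0, 0], [0, 0.1035, -0.152, 0, 0, 0, 0], [0, 0.1035, -0.152, 0, 0, 0, 0]],
])

```text
clock: 10.15
eef_pos: [0.5672, -0.2056, 0.2755]
eef_rot: [0.002, 0.639, 0.769, -0.001]
contact_force: [-9.2, -4.3, 14.0]
finger_gap: 0.126
finger_force: 15.0
```

Run:
```python
from h import *
o,p,R=pose();print(o["clock"],p.round(4),R.apply([0,0,1]).round(3),o["contact_force"].round(2),o["finger_gap"],o["finger_force"],o["joints"].round(2))
x=np.array([np.cos(.183),np.sin(.183)])
d=np.r_[(p[:2]-[.4695,-.2232])@x,p[2]-.1214];v=np.array([-.23,.043])+d
print(d,np.hypot(*v),np.arctan2(v[1],-v[0])-np.arctan2(.043,.23))
b=snapshot("scene");cv2.imwrite("pics/p4.png",cv2.resize(b["pixels"][90:300,130:420,::-1],(780,565),interpolation=3))
```

```text
10.15 [ 0.5672 -0.2056  0.2755] [ 0.002 -0.005 -1.   ] [-9.21 -4.26 14.04] 0.1256402716735438 15.004410445690155 [-0.54  0.47  1.18 -0.    1.49 -0.73]
[0.09927504 0.15411356] 0.23652224059849908 0.800377341599254
```

View pics/p4.png

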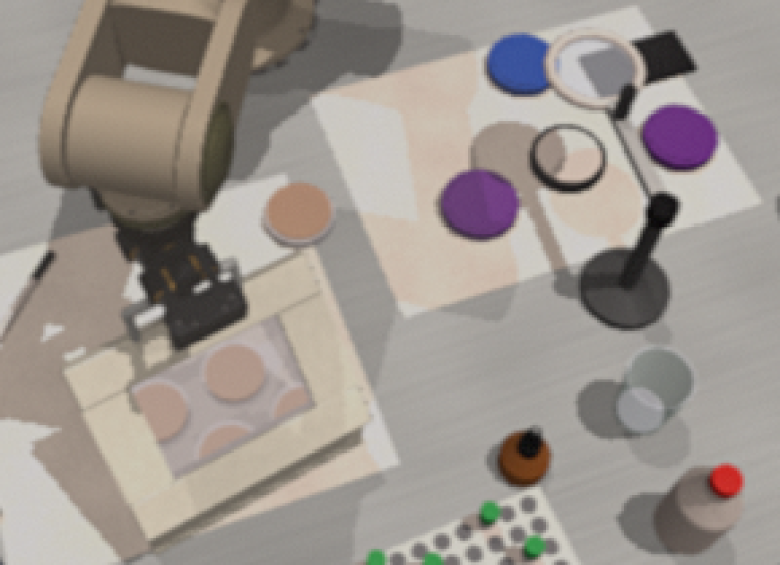

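The lid is up at about 0.80 rad with the bar held, and the lens still sits over the stage. Next I'll go past balance to about 1.06 rad and hold.

In the tool's units: 5.5 cm / 100 = 0.055, 0.95 cm / 100 = 0.0095.

carry_out([
  [[0, 0.0045, -0.004, 0, 0, 0, 0], [0, 0.0095, -0.0072, 0, 0, 0, 0], [0, 0.0145, -0.01, 0, 0, 0, 0], [0, 0.0195, -0.013, 0, 0, 0, 0], [0, 0.025, -0.0155, 0, 0, 0, 0], [0, 0.03, -0.018, 0, 0, 0, 0], [0, 0.0355, -0.0205, 0, 0, 0, 0], [0, 0.041, -0.0228, 0, 0, 0, 0], [0, 0.0465, -0.025, 0, 0, 0, 0], [0, 0.052, -0.027, 0, 0, 0, 0], [0, 0.055, -0.028, 0, 0, 0, 0], [0, 0.055, -0.028, 0, 0, 0, 0], [0, 0.055, -0.028, 0, 0, 0, 0], [0, 0.055, -0.028, 0, 0, 0, 0]],
])

```text
clock: 11.37
eef_pos: [0.6216, -0.1956, 0.3016]
eef_rot: [0.002, 0.639, 0.769, -0.001]
contact_force: [-1.0, -4.9, 2.7]
finger_gap: 0.128
finger_force: 15.0
```

Run:
```python
from h import *
o,p,R=pose();print(o["clock"],p.round(4),R.apply([0,0,1]).round(3),o["contact_force"].round(2),o["finger_gap"],o["joints"].round(2))
x=np.array([np.cos(.183),np.sin(.183)])
d=np.r_[(p[:2]-[.4695,-.2232])@x,p[2]-.1214];v=np.array([-.23,.043])+d
print(d,np.hypot(*v),np.arctan2(v[1],-v[0])-np.arctan2(.043,.23))
# lid angle via vision: outline of the lid in scene vs model
H=np.array([.693,-.179,.09]);X=np.r_[x,0];Y=np.array([-x[1],x[0],0])
def model(t):
    l=-X*np.cos(t)+np.array([0,0,np.sin(t)]);n=X*np.sin(t)+np.array([0,0,np.cos(t)])
    return [H+l*a+n*c+Y*s for a in(0,.2) for c in(0,.025) for s in(-.13,.13)]
for nm in("scene","top"):
    s=snapshot(nm);r=outline_of(s,"lid")
    if not r: continue
    m=r[0]["mask"];print(nm,r[0]["score"])
    best=[]
    for t in np.arange(.5,1.45,.05):
        k=np.zeros(m.shape,np.uint8);cv2.fillConvexPoly(k,cv2.convexHull(np.array([proj(s,q) for q in model(t)],np.float32).round().astype(np.int32)),1)
        best.append((round((m&(k>0)).sum()/(m|(k>0)).sum(),3),round(t,2)))
    print(sorted(best)[::-1][:4])
```

```text
11.3667 [ 0.6216 -0.1956  0.3016] [ 0.002 -0.004 -1.   ] [-1.   -4.87  2.73] 0.12786982899004365 [-0.48  0.58  0.94 -0.    1.62 -0.67]
[0.15460372 0.18016812] 0.23556019843526968 1.0601677235538403
scene 0.69
[(np.float64(0.871), np.float64(1.1)), (np.float64(0.866), np.float64(1.05)), (np.float64(0.845), np.float64(1.0)), (np.float64(0.844), np.float64(1.15))]
top 0.86
[(np.float64(0.269), np.float64(1.1)), (np.float64(0.264), np.float64(1.15)), (np.float64(0.262), np.float64(1.2)), (np.float64(0.248), np.float64(1.05))]
```

Kinematics (1.06 rad) and the picture (1.05-1.10) agree that it's past balance. I'll ease it back to about 0.80.

In the tool's units: -5.4 cm / 100 = -0.054, 1.05 cm / 100 = 0.0105.

carry_out([
  [[0, -0.004, 0.0015, 0, 0, 0, 0], [0, -0.009, 0.0035, 0, 0, 0, 0], [0, -0.014, 0.0056, 0, 0, 0, 0], [0, -0.0195, 0.008, 0, 0, 0, 0], [0, -0.025, 0.0105, 0, 0, 0, 0], [0, -0.03, 0.013, 0, 0, 0, 0], [0, -0.035, 0.0153, 0, 0, 0, 0], [0, -0.04, 0.018, 0, 0, 0, 0], [0, -0.045, 0.0208, 0, 0, 0, 0], [0, -0.05, 0.0237, 0, 0, 0, 0], [0, -0.054, 0.0263, 0, 0, 0, 0], [0, -0.054, 0.0263, 0, 0, 0, 0], [0, -0.054, 0.0263, 0, 0, 0, 0], [0, -0.054, 0.0263, 0, 0, 0, 0], [0, -0.054, 0.0263, 0, 0, 0, 0], [0, -0.054, 0.0263, 0, 0, 0, 0], [0, -0.054, 0.0263, 0, 0, 0, 0], [0, -0.054, 0.0263, 0, 0, 0, 0]],
])

```text
clock: 13.07
eef_pos: [0.5683, -0.2047, 0.2742]
eef_rot: [0.001, 0.639, 0.77, -0.001]
contact_force: [-1.5, -5.1, 2.6]
finger_gap: 0.13
finger_force: 15.0
```

Run:
```python
from h import *
o,p,R=pose();print(o["clock"],p.round(4),o["contact_force"].round(2),o["finger_gap"],o["finger_force"],np.abs(o["qvel"]).max())
x=np.array([np.cos(.183),np.sin(.183)])
d=np.r_[(p[:2]-[.4695,-.2232])@x,p[2]-.1214];v=np.array([-.23,.043])+d
t=np.arctan2(v[1],-v[0])-np.arctan2(.043,.23);print(np.hypot(*v),t)
H=np.array([.693,-.179,.09]);X=np.r_[x,0];Y=np.array([-x[1],x[0],0])
def model(t):
    l=-X*np.cos(t)+np.array([0,0,np.sin(t)]);n=X*np.sin(t)+np.array([0,0,np.cos(t)])
    return [H+l*a+n*c+Y*s for a in(0,.2) for c in(0,.025) for s in(-.13,.13)]
s=snapshot("scene");m=outline_of(s,"lid")[0]["mask"];best=[]
for q in np.arange(.5,1.3,.05):
    k=np.zeros(m.shape,np.uint8);cv2.fillConvexPoly(k,cv2.convexHull(np.array([proj(s,z) for z in model(q)],np.float32).round().astype(np.int32)),1)
    best.append((round((m&(k>0)).sum()/(m|(k>0)).sum(),3),round(q,2)))
print(sorted(best)[::-1][:3])
if .7<t<.88 and abs(sorted(best)[-1][1]-t)<.12: print(job_done())
```

```text
13.0667 [ 0.5683 -0.2047  0.2742] [-1.53 -5.1   2.63] 0.13007646527575814 14.989823698997498 0.0013181143589644335
0.23476097212530272 0.8019368984269145
[(np.float64(0.9), np.float64(0.85)), (np.float64(0.9), np.float64(0.8)), (np.float64(0.888), np.float64(0.75))]
the job is handed in; nothing more can be done
None
```

I handed the job in with the magnifier lens measured about 2 mm from the stage centre and let go, and the gripper holding the lid still at about 0.80 rad after raising it to about 1.06 rad; no verdict came back.

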